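# Charge a gas canister on the tilted filling nipple

### The job

Take the canister with the blue band out of the magenta rack, put its open brass coupler end squarely onto the tilted nipple of the white filling station, and press it along the nipple until the red sleeve gives way with a snap and is fully down. Finish while still gripping the canister and holding the sleeve fully down against its spring: do not let go. Leave the other two canisters, the yellow-lidded tip box and the jar where they are.

Things in the scene. Friction and masses are not known exactly. Their poses are not given: they have to be found in the camera images.
- canister_blue: Aluminium gas canister, blue band and crown, 125 long, 0.18-0.37 kg. Origin: centre of the open coupler mouth at its lower end; z along its axis to the crown. Brass coupler z 0-36: outer diameter 32, bore 20, 36 deep. Round body of diameter 40 from z 42 to 112, then tapering to 26. Starts upright, mouth down, in any one of the rack's three holes, origin 6 above the work surface.
- canister_orange: Aluminium gas canister, 125 long, with an orange band and crown; same shape and size as canister_blue. Stands in the rack. Bystander.
- canister_green: Aluminium gas canister, 125 long, with a green band and crown; same shape and size as canister_blue. Stands in the rack. Bystander.
- rack: Fixed magenta rack, 70 (x) by 244 (y) by 41 high; origin: centre of its underside, at the work surface. Floor 6 thick; top plate from 35 to 41 above the work surface, with three 45 holes in a row along its y axis at y = -82, 0 and +82.
- station: Fixed white filling station, a wedge 120 (x) by 110 (y), overhanging a further 13 at its +x rear, its rear rim 88 high; origin: centre of its underside. Its sloping top leans towards its own -x. A grey panel with a small dial and a green lamp (flush, no more than 7 proud).
- nipple_base (a point): Foot of the nipple, where its axis meets the sloping top; 62 above the work surface, above the station's origin. Its z axis points outward along the nipple, 25 degrees from vertical, leaning to the station's -x (towards the robot's side, depending on the station's yaw).
- nipple_tip (a point): Tip of the fixed brass nipple, 40 from nipple_base along the axis. Nipple diameter 15, tapering over the last 7 to 7 at the tip. z axis: outward along the nipple.
- sleeve_top (a point): Centre of the top face of the red sleeve, a ring 36 in diameter, 12 tall, sliding on the nipple. At rest this face is 20 from nipple_base (20 below the tip); fully down, 8 from nipple_base. The coupler's rim pushes on this face: seated squarely, the canister's origin meets this point. z axis: outward along the nipple.
- sleeve (a joint): Travel of the red sleeve in m: 0 at rest (up), 0.012 fully down on its stop. Its spring pushes up all the way: it rises steeply to about 12 N within the first 0.001, then gives way ever more (the snap), to about 3 N at 0.0095, then about 10 N from 0.010 to the stop. It never latches: released, it pushes the canister back up.
- tip_box: Loose pipette-tip box with a yellow lid, 87 by 117 by 67 high; origin: centre of its underside. Bystander.
- jar: Small loose jar with a white cap, diameter 44, 60 high; origin: centre of its underside. Bystander.

How it is judged:
On the way, in this order (a step that is already met when the one before it is completed fails the run):
1. the blue canister is lifted clear of the rack in the gripper (height (world z) of canister_blue above 0.045 m and contact force between the fingers and canister_blue above 2 N and contact force between canister_blue and rack below 0.1 N and value of joint sleeve below 0.002 m), for 0.1 s.
2. the canister is pressed squarely onto the nipple and the sleeve has snapped down (value of joint sleeve above 0.01 m and angle between the z axis of canister_blue and the z axis of nipple_tip, either way round below 0.12 rad and distance between canister_blue and sleeve_top below 0.006 m and contact force between the fingers and canister_blue above 2 N), for 0.2 s.
At the end, for the whole second after the job is handed in: Gripper still holds the blue canister (over 2 N), pressing the sleeve (over 3 N) down more than 10 of its 12 mm; axes within 0.12 rad, mouth within 6 mm of the sleeve's top centre; canister still (under 10 mm/s); other canisters, tip box and jar upright, moved under 25 mm (all of step 2 and contact force between canister_blue and sleeve above 3 N and linear speed of canister_blue below 0.01 m/s and distance of each of canister_orange, canister_green, tip_box, jar from where it was at the start of the episode below 0.025 m and angle between each of canister_orange, canister_green, tip_box, jar's own z axis and vertical below 0.2 rad); the arm keeps its last pose, push and grip.
It fails at once if a bystander is knocked over or pushed away (distance of any of canister_orange, canister_green, tip_box, jar from where it was at the start of the episode above 0.04 m or angle between any of canister_orange, canister_green, tip_box, jar's own z axis and vertical above 0.5 rad).
It also fails if it takes over 38 s, if anything falls off the work surface, if the arm or the gripper's body presses on something with over 40 N, if the wrist force passes 120 N, or if a joint passes its speed limit or range.

### The arm

A 6-joint arm with a two-finger parallel gripper is mounted at the origin on the work surface. World frame = base frame: x ahead of the robot, y to its left, z up, the work surface at z = 0. Lengths are in m, angles in rad, forces in N, time in s.
With the tool pointing down it reaches from about 0.4 to 0.825 m from the base axis. Payload 7 kg.
Tool frame: the origin (TCP) lies at the very end of the fingers, on their centre line; the grasp point (between the pads) lies 19 mm behind it; z points along the fingers, y is the line along which they close (so a half turn about z gives the same grasp; the last joint's range is limited). The gripper opens to 88 mm and grips with 3 to 60 N. Pads are 19 mm wide; open, the fingers measure 130 mm over their backs; the gripper's body (78 mm by 193 mm) begins 47 mm behind the grasp point.
Start: joints at [1.611, 0.359, 0.012, 0, -1.224, -0.288], TCP at [0.166, 0.654, 0.227] pointing down, gripper open.
Joint ranges: [-3.07, 3.07], [-1.43, 2.12], [-1.02, 1.25], [-3.03, 1.67], [-3.05, -0], [-3.03, 3.03]. Speed limits (rad/s): [2.39, 2.39, 3.01, 3.14, 3.14, 3.14].

### API

Orientations are given as [roll, pitch, yaw] about the fixed x, y, z axes, in that order (R = Rz(yaw) Ry(pitch) Rx(roll)).
In Python, from station import arm gives the robot as it stands.
- The arm moves only by the tool step_arm, never from a script. Its argument "rows" is a list of rows, each a list of 5 numbers: the shift along the world's x, y, z in m, then the turn about the world's z in rad, then the finger opening in m, from 0 to 0.0876. In form: [[x, y, z, spin, gripper], ...]. A call has 1 to 20 rows; each row is the pose to reach, as a shift and turn from the pose commanded when the call began; what a row does not reach only later rows make up. A row lasts 1/10 s, in which the tool goes at most 50 mm and 8.59 degrees, less where a joint would pass 70% of its speed; a pose out of reach is approached as far as the arm can. A call with a gripper value outside its range is refused whole. The fingers move at their own pace and stop on an object; "newtons" is the grip in N (left out, the last holds). Time passes only in rows, so rows that repeat a pose let the fingers close. It gives the time, the measured TCP pose, the force, the opening and the grip force at its end, in the units of the state.
- arm.get_state(): the state, without advancing time (a new reading comes with each control period).
- arm.grab_frame(name): name is "scene" or "top" or "wrist"; returns a dict with "color" (420x560x3 uint8, blue, green, red), "vfov" (degrees; the focal length in pixels is half the picture's height over the tangent of half this angle, whatever the lens; pixels are square), "cx", "cy" (the principal point, pixels), "rvec" (rotation vector, rad) and "tvec" (3), from world to camera coordinates, as OpenCV has them. Camera axes: x right, y down, z forward; pixel columns grow to the right and rows downward; lengths in m; the calibration is good to about 2 mm. The wrist camera is an equidistant fisheye: a pixel r from the principal point sees the ray r / f radians off the axis. A picture is of the moment at which its call begins. There is no depth.
- arm.job_done(): hands the job in; it is judged then, once.
The state is a dict: "t": time; "q": joint angles; "qd": joint speeds; "joint_efforts": joint torques, N m; "eef_pos": TCP position; "ee_rot": TCP orientation; "force": force on the tool from outside, world axes, zero at the start; "moment": the same for the moment, N m; "width": finger opening in m; "gripper_force": force on a finger pad.
Only numpy, scipy, OpenCV 4.12 (cv2) and the standard library are available. Lean on these libraries where they do the work, as an engineer would, in place of code of your own. Each camera call takes 0.05 s, during which the arm holds its last target. There are 200 camera calls.

## Working session

There is one attempt and no reset: what is moved stays moved. The work goes in short steps, Python scripts to look and compute and a tool call to move; the robot and the scene stay as the last step left them, time stands still between calls to the robot, and variables do not carry over. Pictures are saved under pics/ and viewed, at most 10 in all, crops included, and the job is handed in when it is done.

Besides the shell and the picture viewer there is one more tool, called by a JSON object that holds its "name" and its "arguments". step_arm: Moves the arm, as the interface text tells. Its arguments: {"type":"object","properties":{"rows":{"type":"array"},"newtons":{"type":"number"}},"required":["rows"]}

```bash
mkdir -p pics; ls; python3 - <<'E'
from station import arm
import cv2,numpy as np,pickle
s=arm.get_state(); print({k:np.round(v,3) for k,v in s.items()})
F={}
for n in("scene","top","wrist"):
    f=arm.grab_frame(n);F[n]=f;cv2.imwrite(f"pics/{n}0.png",f["color"]);print(n,f["vfov"],f["cx"],f["cy"],f["rvec"],f["tvec"])
pickle.dump(F,open("f0.pkl","wb"))
a=np.hstack([F["scene"]["color"],F["top"]["color"]]);
cv2.imwrite("pics/both0.png",cv2.resize(a,(800,300),interpolation=cv2.INTER_AREA))
E
```

```text
pics
{'t': np.float64(0.0), 'q': array([ 1.611,  0.359,  0.011, -0.   , -1.224, -0.288]), 'qd': array([-0.002, -0.001,  0.001,  0.001,  0.001, -0.001]), 'joint_efforts': array([ 0.0000e+00, -5.8272e+01,  2.9305e+01,  6.9970e+00,  7.0000e-03,
       -0.0000e+00]), 'eef_pos': array([0.165, 0.654, 0.226]), 'ee_rot': array([ 3.14 , -0.   , -0.248]), 'force': array([0.61 , 0.367, 0.263]), 'moment': array([-0.001, -0.019,  0.01 ]), 'gripper_force': np.float64(0.0), 'width': np.float64(0.088)}
scene 56.927389035557674 277.92166000168885 213.71837461410146 [ 1.38960817  1.92938597 -1.02410607] [ 0.1042017  -0.27184634  1.25832069]
top 57.88328023985572 277.9107832374134 206.4646977202333 [ 2.13560281 -2.1833201   0.13110192] [0.07867048 0.62102154 0.78552409]
wrist 65.70646984690485 284.2637292561125 211.60777632959213 [-1.81727419  2.3329497   0.31591861] [ 0.6750276  -0.03322876  0.39022392]
```

View pics/scene0.png

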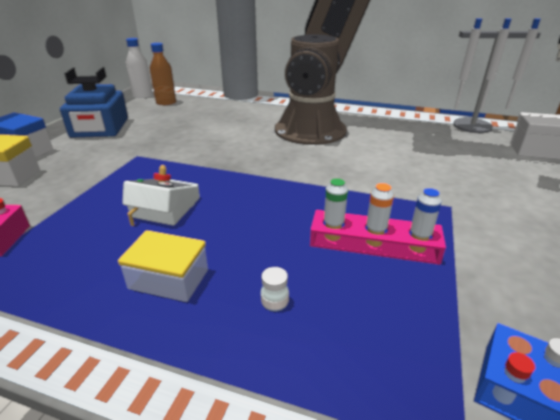

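View pics/top0.png

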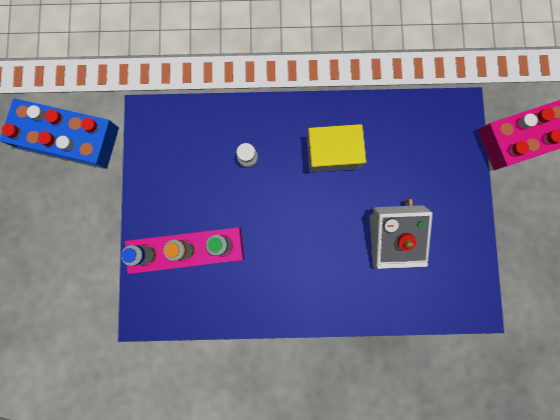

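The scene view shows blue at about (427,213), orange (380,208) and green (336,203) in the rack, with the station's red sleeve at about (163,178). In the top view the crowns are at (132,255), (174,250) and (216,245), and the sleeve is at (407,242).

```bash
cat > h.py <<'E'
import cv2,numpy as np
def foc(f): return 210/np.tan(np.radians(f["vfov"])/2)
def ray(f,uv,fish=False):
    R=cv2.Rodrigues(np.array(f["rvec"],float))[0]; k=foc(f); v=(np.array(uv,float)-[f["cx"],f["cy"]])/k
    if fish:
        r=np.hypot(*v); d=np.r_[v/r*np.sin(r),np.cos(r)] if r>0 else np.array([0,0,1.])
    else: d=np.r_[v,1]/np.linalg.norm(np.r_[v,1])
    return -R.T@np.array(f["tvec"],float), R.T@d
def plane(f,uv,z,fish=False):
    c,d=ray(f,uv,fish); return c+d*(z-c[2])/d[2]
def tri(*rs):
    A=sum(np.eye(3)-np.outer(d,d) for c,d in rs); b=sum((np.eye(3)-np.outer(d,d))@c for c,d in rs)
    p=np.linalg.solve(A,b); return p,[round(1e3*np.linalg.norm((np.eye(3)-np.outer(d,d))@(p-c)),1) for c,d in rs]
def mask(f,lo,hi): return cv2.inRange(cv2.cvtColor(f["color"],cv2.COLOR_BGR2HSV),lo,hi)
def blobs(m,amin=15):
    n,l,s,c=cv2.connectedComponentsWithStats(m); return [(int(s[i,4]),c[i].round(1).tolist(),s[i,:4].tolist()) for i in range(1,n) if s[i,4]>=amin]
E
python3 - <<'E'
import pickle,numpy as np,cv2
from h import *
F=pickle.load(open("f0.pkl","rb"))
for n in("scene","top"):
    f=F[n]; print(n)
    print(" blue",blobs(mask(f,(100,120,150),(116,255,255))))
    print(" orange",blobs(mask(f,(8,150,120),(20,255,255)))[:8])
    print(" green",blobs(mask(f,(50,90,60),(80,255,255))))
    print(" red",blobs(mask(f,(0,180,100),(5,255,255))|mask(f,(174,180,100),(180,255,255))))
    m=mask(f,(155,150,100),(172,255,255)); print(" mag",[b for b in blobs(m,200)])
t=F["top"]
cc=lambda im,x,y,w,h,s: cv2.resize(im[y:y+h,x:x+w],None,fx=s,fy=s,interpolation=cv2.INTER_CUBIC)
a=cc(t["color"],110,215,140,70,5);b=cc(t["color"],360,190,90,90,3);c=cc(F["scene"]["color"],110,155,100,80,3)
out=np.zeros((600,700,3),np.uint8); out[:350,:700]=a; out[350:600,:270]=b[:250]; out[350:590,300:600]=c
cv2.imwrite("pics/crop0.png",out)
E
```

```text
scene
 blue [(15, [131.2, 38.5], [127, 38, 9, 2]), (17, [155.7, 43.5], [151, 43, 10, 2]), (377, [18.0, 121.2], [0, 114, 41, 16]), (87, [431.0, 192.0], [424, 189, 15, 7]), (2604, [521.0, 366.2], [485, 324, 75, 88]), (415, [496.5, 404.1], [479, 384, 44, 36]), (18, [517.2, 400.7], [515, 399, 7, 5])]
 orange [(36, [157.1, 58.4], [155, 55, 5, 9]), (68, [382.9, 186.7], [377, 184, 13, 7]), (105, [380.4, 202.4], [371, 198, 20, 9])]
 green [(72, [337.2, 181.8], [331, 179, 13, 7]), (103, [335.8, 197.1], [327, 193, 19, 8])]
 red [(61, [161.0, 176.7], [155, 174, 14, 6]), (17, [0.6, 203.5], [0, 200, 3, 8]), (480, [519.9, 365.0], [507, 353, 27, 25])]
 mag [(869, [11.0, 225.0], [0, 205, 29, 51]), (3619, [377.7, 238.9], [311, 210, 135, 54])]
top
 blue [(2729, [56.5, 131.8], [0, 98, 109, 67]), (172, [128.0, 255.0], [121, 248, 15, 15])]
 orange [(129, [544.3, 64.4], [540, 55, 9, 20]), (129, [460.2, 66.1], [456, 57, 9, 19]), (131, [481.3, 66.0], [477, 57, 9, 19]), (130, [502.2, 65.1], [498, 56, 9, 19]), (131, [523.3, 65.1], [519, 56, 9, 19]), (130, [355.0, 68.8], [352, 59, 7, 20]), (127, [376.0, 68.0], [373, 59, 7, 19]), (118, [397.1, 67.6], [394, 59, 8, 18])]
 green [(31, [420.5, 223.6], [418, 221, 6, 6]), (157, [214.6, 244.4], [208, 238, 14, 14])]
 red [(138, [547.5, 113.7], [541, 108, 14, 13]), (126, [51.4, 115.5], [45, 110, 14, 12]), (129, [87.5, 123.7], [81, 118, 14, 13]), (131, [8.1, 129.4], [2, 124, 13, 12]), (97, [555.4, 135.4], [551, 130, 9, 12]), (137, [44.1, 137.5], [37, 132, 15, 13]), (140, [522.0, 147.1], [516, 141, 13, 13]), (179, [406.3, 241.1], [399, 233, 17, 18])]
 mag [(1908, [525.4, 134.5], [489, 100, 71, 66]), (2295, [188.7, 250.1], [125, 228, 118, 46])]
```

View pics/crop0.png

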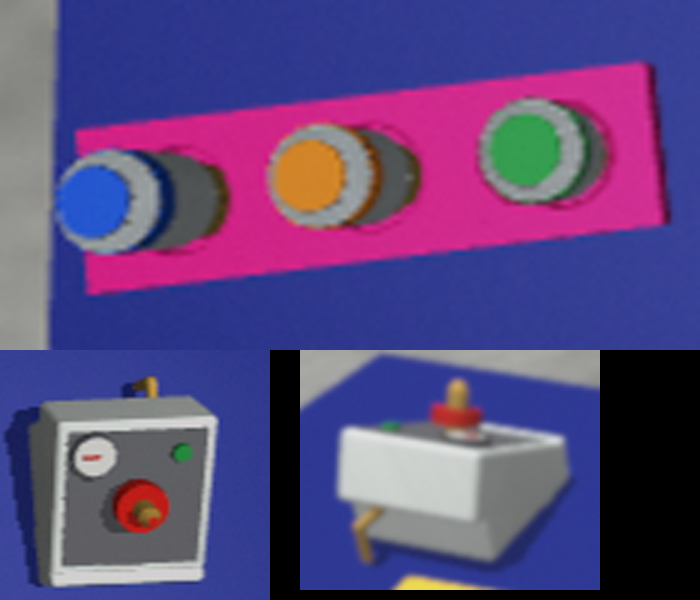

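```bash
python3 - <<'E'
import pickle,numpy as np,cv2
from h import *
np.set_printoptions(precision=4,suppress=True)
F=pickle.load(open("f0.pkl","rb")); s,t=F["scene"],F["top"]
C={}
for n,a,b in(("blue",(431,192),(128,255)),("orange",(382.9,186.7),(171.3,250)),("green",(337.2,181.8),(214.6,244.4))):
    p,e=tri(ray(s,a),ray(t,b)); q=plane(t,b,.131); C[n]=q; print(n,p,e,"top@131",q)
d=C["blue"]-C["green"]; print("rack yaw",np.arctan2(d[1],d[0])-np.pi/2,np.linalg.norm(d))
tip=tri(ray(s,(110+458/3-100,155+30/3)),ray(t,(360+150/3,190+167/3)))
print("tip",tip)
print("sleeve rough",tri(ray(s,(162.3,177.5)),ray(t,(406.5,241.5))), plane(t,(406.5,241.5),.080))
tp=lambda x,y,z:plane(t,(360+x/3,190+(y-350)/3),z)
RL,RR=tp(43,408,.088),tp(217,402,.088) ; 
FL,FR=tp(50,585,.034),tp(203,580,.034)
RL2,RR2=tp(55,425,.088),tp(215,416,.088)
print(RL,RR,RL2,RR2,FL,FR)
for a,b in((RL,RR),(RL2,RR2),(FL,FR)): v=a-b; print("yaw",np.arctan2(v[1],v[0])-np.pi/2,np.linalg.norm(v))
for a,b in((RL2,FL),(RR2,FR)): v=a-b; print("yaw x",np.arctan2(v[1],v[0]),np.linalg.norm(v))
E
```

```text
blue [0.5252 0.3503 0.1308] [np.float64(0.3), np.float64(0.3)] top@131 [0.5252 0.3505 0.131 ]
orange [0.5328 0.2684 0.1307] [np.float64(0.4), np.float64(0.4)] top@131 [0.5328 0.2687 0.131 ]
green [0.5415 0.1867 0.1309] [np.float64(0.1), np.float64(0.1)] top@131 [0.5415 0.1868 0.131 ]
rack yaw 0.09943424522716127 0.16453041362517423
tip (array([ 0.5312, -0.1944,  0.0992]), [np.float64(0.0), np.float64(0.0)])
sleeve rough (array([ 0.5398, -0.1961,  0.0728]), [np.float64(0.9), np.float64(0.9)]) [ 0.54   -0.1945  0.08  ]
[ 0.6063 -0.1306  0.088 ] [ 0.6078 -0.2487  0.088 ] [ 0.5946 -0.1381  0.088 ] [ 0.5983 -0.2466  0.088 ] [ 0.4854 -0.1428  0.034 ] [ 0.4865 -0.2519  0.034 ]
yaw 0.012531030159165457 0.11804340237640541
yaw 0.034237072196934504 0.10857086169470867
yaw 0.010204893064222897 0.10903357770706325
yaw x 0.043164604571605904 0.1218721420246906
yaw x 0.04680979436846361 0.12423043842354493
```

{"name": "step_arm", "arguments": {"rows": [[0.359, -0.304, 0, 0.348, 0.062], [0.359, -0.304, 0, 0.348, 0.062], [0.359, -0.304, 0, 0.348, 0.062], [0.359, -0.304, 0, 0.348, 0.062], [0.359, -0.304, 0, 0.348, 0.062], [0.359, -0.304, 0, 0.348, 0.062], [0.359, -0.304, 0, 0.348, 0.062], [0.359, -0.304, 0, 0.348, 0.062], [0.359, -0.304, 0, 0.348, 0.062], [0.359, -0.304, 0, 0.348, 0.062], [0.359, -0.304, 0, 0.348, 0.062], [0.359, -0.304, 0, 0.348, 0.062], [0.359, -0.304, 0, 0.348, 0.062], [0.359, -0.304, 0, 0.348, 0.062]]}}

```text
t: 1.55
eef_pos: [0.5238, 0.3512, 0.2266]
ee_rot: [-3.141, 0.0, 0.102]
force: [-0.8, -0.1, 0.5]
width: 0.0622
gripper_force: 0.0
```

```bash
python3 - <<'E'
from station import arm
from h import *
s=arm.get_state(); print(s["t"],s["eef_pos"],s["ee_rot"],s["q"],s["width"])
f=arm.grab_frame("wrist"); cv2.imwrite("pics/w1.png",f["color"])
for n,m in(("blue",mask(f,(100,120,150),(116,255,255))),("or",mask(f,(8,150,120),(20,255,255))),("gr",mask(f,(50,90,60),(80,255,255)))):
    for b in blobs(m,100): print(n,b,plane(f,b[1],.131,True).round(4))
E
```

```text
1.55 [0.52380804 0.35120391 0.2266192 ] [-3.14143543e+00  6.61689009e-06  1.01651787e-01] [ 8.99593223e-01  2.86367828e-01 -9.19131611e-02 -1.23224686e-04
 -1.19240740e+00  7.72900407e-01] 0.06216058546678109
blue (310, [187.1, 3.7], [152, 0, 57, 13]) [0.6901 0.4478 0.131 ]
blue (120, [314.6, 48.3], [310, 30, 10, 39]) [0.6576 0.3424 0.131 ]
blue (118, [325.8, 52.5], [320, 35, 11, 36]) [0.6554 0.3334 0.131 ]
blue (103, [336.5, 55.4], [331, 41, 11, 32]) [0.6542 0.3249 0.131 ]
blue (123, [282.2, 70.8], [276, 54, 12, 36]) [0.6365 0.3653 0.131 ]
blue (100, [292.9, 70.8], [287, 58, 12, 26]) [0.6374 0.3571 0.131 ]
blue (677, [283.7, 212.6], [270, 196, 32, 32]) [0.5245 0.3526 0.131 ]
gr (540, [466.2, 212.1], [454, 198, 25, 29]) [0.5418 0.1882 0.131 ]
```

View pics/w1.png

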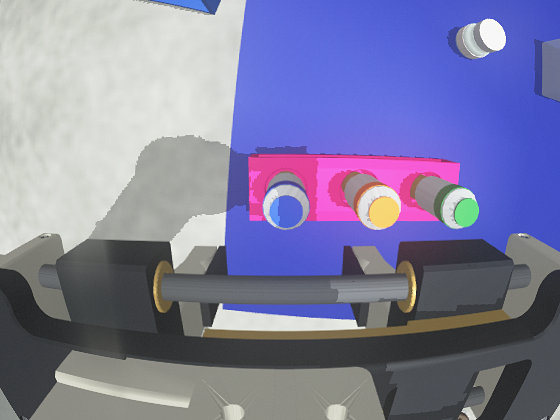

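The wrist view puts the blue crown at about (286,212), centred between the fingers, and this agrees with the earlier estimate. I'll descend and grip.

{"name": "step_arm", "arguments": {"rows": [[0, 0, -0.05, 0, 0.062], [0, 0, -0.09, 0, 0.062], [0, 0, -0.12, 0, 0.062], [0, 0, -0.145, 0, 0.062], [0, 0, -0.145, 0, 0.062], [0, 0, -0.145, 0, 0.03], [0, 0, -0.145, 0, 0.03], [0, 0, -0.145, 0, 0.03], [0, 0, -0.145, 0, 0.03], [0, 0, -0.145, 0, 0.03], [0, 0, -0.145, 0, 0.03], [0, 0, -0.145, 0, 0.03]], "newtons": 20}}

```text
t: 2.8
eef_pos: [0.5254, 0.3508, 0.0832]
ee_rot: [-3.14, -0.002, 0.1]
force: [-0.5, -1.3, 6.8]
width: 0.0397
gripper_force: 20.0
```

{"name": "step_arm", "arguments": {"rows": [[0, 0, 0.03, 0, 0.03], [0, 0, 0.07, 0, 0.03], [0, 0, 0.12, 0, 0.03], [0, 0, 0.155, 0, 0.03], [0, 0, 0.155, 0, 0.03], [0, -0.03, 0.155, 0, 0.03], [0, -0.07, 0.155, 0, 0.03], [0.003, -0.12, 0.155, -0.02, 0.03], [0.003, -0.17, 0.155, -0.02, 0.03], [0.005, -0.22, 0.155, -0.03, 0.03], [0.005, -0.27, 0.155, -0.04, 0.03], [0.006, -0.32, 0.155, -0.05, 0.03], [0.007, -0.37, 0.155, -0.05, 0.03], [0.008, -0.42, 0.155, -0.06, 0.03], [0.009, -0.46, 0.155, -0.07, 0.03], [0.01, -0.5, 0.155, -0.07, 0.03], [0.01, -0.53, 0.155, -0.07, 0.03], [0.01, -0.544, 0.155, -0.07, 0.03], [0.01, -0.544, 0.155, -0.07, 0.03], [0.01, -0.544, 0.155, -0.07, 0.03]]}}

```text
t: 4.8
eef_pos: [0.5341, -0.1933, 0.2357]
ee_rot: [-3.141, 0.001, 0.029]
force: [-0.0, 0.5, -4.0]
width: 0.0395
gripper_force: 20.0
```

```bash
python3 - <<'E'
from station import arm
from h import *
s=arm.get_state(); print(s["t"],s["eef_pos"].round(4),s["ee_rot"],s["force"],s["gripper_force"],s["q"].round(2))
W=[arm.grab_frame(n) for n in("scene","top","wrist")]
s=W[0]
for n,m in(("blue",mask(s,(100,120,150),(116,255,255))),("red",mask(s,(0,180,100),(5,255,255)))): print(n,blobs(m,10))
a=s["color"][80:240,80:270]; a=cv2.resize(a,None,fx=3,fy=3,interpolation=cv2.INTER_CUBIC)[:420]
b=cv2.resize(W[2]["color"],(400,300)); 
out=np.zeros((480,800,3),np.uint8); a=cv2.resize(s["color"][90:240,90:230],None,fx=2.85,fy=2.85,interpolation=cv2.INTER_CUBIC); out[:a.shape[0],:a.shape[1]]=a; out[:300,400:]=b
cv2.imwrite("pics/c2.png",out)
E
```

```text
4.8 [ 0.5341 -0.1933  0.2357] [-3.14083777e+00  1.24622684e-03  2.92956437e-02] [-0.00919744  0.52957788 -4.03075484] 19.972933162353 [-0.    0.18 -0.21 -0.   -1.18  1.6 ]
blue [(377, [18.0, 121.2], [0, 114, 41, 16]), (2606, [521.0, 366.2], [485, 324, 75, 88]), (409, [496.3, 404.0], [479, 384, 44, 36]), (16, [516.4, 400.5], [513, 398, 8, 6])]
red [(14, [85.4, 116.9], [79, 116, 13, 2]), (49, [161.7, 177.1], [156, 175, 13, 5]), (18, [0.7, 203.6], [0, 200, 3, 8]), (434, [519.6, 365.2], [508, 353, 25, 25])]
```

View pics/c2.png

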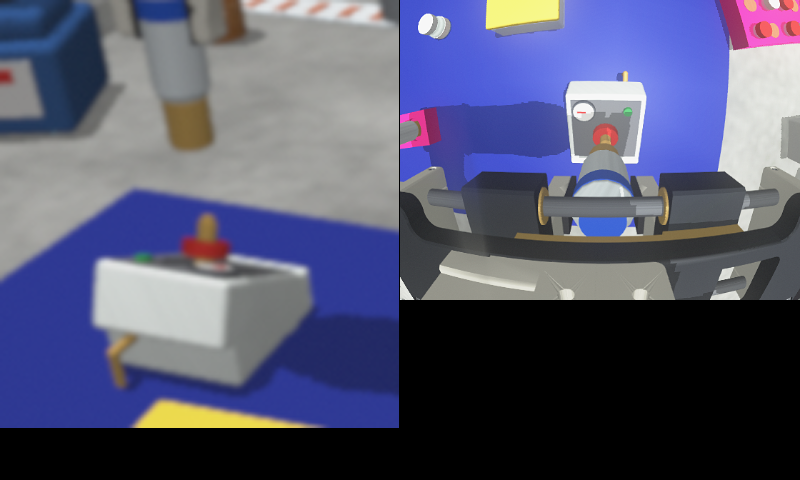

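The left crop shows the canister hanging above the station, with its mouth's lower edge at about (156,142) in the full scene picture and the nipple tip at about (163,165). The wrist view shows the sleeve straight ahead of the canister.

```bash
python3 - <<'E'
from station import arm
from h import *
f=arm.grab_frame("scene")
def pr(p):
    K=np.array([[foc(f),0,f["cx"]],[0,foc(f),f["cy"]],[0,0,1]]); return cv2.projectPoints(np.array([p],float),f["rvec"],f["tvec"],K,None)[0].ravel().round(1)
x,y=.5341,-.1933; z=.2357-.077
fr=np.array([x,y,0])
print("pred mouth",pr([x,y,z]),"near rim",pr([x+.016,y,z]),"sides",pr([x,y-.016,z]),pr([x,y+.016,z]),"top of coupler sides",pr([x,y-.016,z+.036]),pr([x,y+.016,z+.036]))
print("tip",pr([.531,-.1945,.0985]),"sleeve top",pr([.5397,-.1945,.0801]))
m=mask(f,(8,80,40),(25,255,255))
for b in blobs(m,20):
    if 100<b[1][0]<230 and 90<b[1][1]<220: print(b)
E
```

```text
pred mouth [157.5 139.8] near rim [153.1 142.9] sides [150.9 138.9] [164.2 140.8] top of coupler sides [147.5 122.3] [161.3 124.1]
tip [162.7 165.2] sleeve top [162.  174.6]
(136, [170.9, 90.4], [167, 73, 9, 32])
(224, [155.9, 133.1], [148, 125, 16, 17])
(41, [162.1, 170.4], [160, 166, 5, 9])
(53, [131.6, 214.4], [129, 208, 8, 17])
```

{"name": "step_arm", "arguments": {"rows": [[0.001, -0.001, -0.03, 0, 0.03], [0.001, -0.001, -0.05, 0, 0.03], [0.001, -0.001, -0.055, 0, 0.03], [0.001, -0.001, -0.059, 0, 0.03], [0.001, -0.001, -0.063, 0, 0.03], [0.001, -0.001, -0.066, 0, 0.03], [0.001, -0.001, -0.069, 0, 0.03], [0.001, -0.001, -0.069, 0, 0.03]]}}

```text
t: 5.8
eef_pos: [0.5355, -0.1946, 0.1675]
ee_rot: [-3.141, -0.0, 0.03]
force: [-0.1, -0.9, -3.3]
width: 0.0393
gripper_force: 20.0
```

{"name": "step_arm", "arguments": {"rows": [[-0.004, 0, 0, 0, 0.03], [-0.008, 0, 0, 0, 0.03], [-0.012, 0, -0.001, 0, 0.03], [-0.017, 0, -0.0015, 0, 0.03], [-0.017, 0, -0.0015, 0, 0.03]], "newtons": 14}}

```text
t: 6.3
eef_pos: [0.5181, -0.1948, 0.1664]
ee_rot: [3.141, -0.001, 0.03]
force: [1.0, -0.8, -2.5]
width: 0.0394
gripper_force: 14.0
```

```bash
cat > see.py <<'E'
import sys
from station import arm
from h import *
s=arm.get_state(); print(s["t"],s["eef_pos"].round(4),s["force"].round(2),s["moment"].round(2),s["gripper_force"],s["width"])
W=[arm.grab_frame(n) for n in("scene","wrist")]
m=mask(W[0],(8,80,40),(25,255,255))
for b in blobs(m,20):
    if 100<b[1][0]<230 and 90<b[1][1]<200: print(b)
out=np.zeros((430,800,3),np.uint8); a=cv2.resize(W[0]["color"][90:240,90:230],None,fx=2.85,fy=2.85,interpolation=cv2.INTER_CUBIC); out[:a.shape[0],:a.shape[1]]=a
b=cv2.resize(W[1]["color"][150:370,180:380],(400,430)); out[:,400:]=b
cv2.imwrite("pics/"+sys.argv[1],out)
E
python3 see.py c3.png
```

```text
6.3 [ 0.5181 -0.1948  0.1664] [ 0.97 -0.82 -2.53] [-0.46 -0.56  0.03] 13.994194997940212 0.03935466853268405
(232, [140.5, 91.2], [122, 87, 40, 16])
(22, [169.4, 101.0], [168, 98, 5, 8])
(215, [162.6, 163.4], [156, 155, 14, 20])
```

View pics/c3.png

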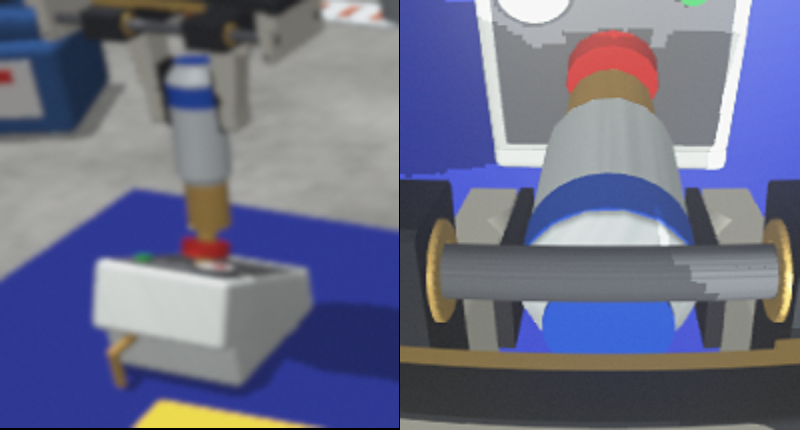

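The left crop shows the mouth engaged on the nipple tip and the canister starting to lean. The wrist view shows the coupler just above the red sleeve. I'll carry on tilting to 25 degrees.

{"name": "step_arm", "arguments": {"rows": [[-0.004, 0, -0.001, 0, 0.03], [-0.008, 0, -0.002, 0, 0.03], [-0.012, 0, -0.003, 0, 0.03], [-0.016, -0.0005, -0.0045, 0, 0.03], [-0.02, -0.0005, -0.006, 0, 0.03], [-0.0235, -0.001, -0.0075, 0, 0.03], [-0.0255, -0.001, -0.008, 0, 0.03], [-0.0255, -0.001, -0.008, 0, 0.03]]}}

```text
t: 7.2
eef_pos: [0.4927, -0.1955, 0.1579]
ee_rot: [-3.141, 0.0, 0.03]
force: [2.9, 0.0, -3.9]
width: 0.0392
gripper_force: 14.0
```

```bash
python3 see.py c4.png
```

```text
7.2 [ 0.4927 -0.1955  0.1579] [ 2.9   0.01 -3.95] [-0.08 -0.86  0.02] 13.999778970436978 0.039182006517309645
(239, [149.9, 92.3], [131, 87, 39, 16])
(24, [176.8, 101.5], [175, 98, 5, 8])
(239, [163.2, 162.7], [157, 154, 14, 21])
```

View pics/c4.png

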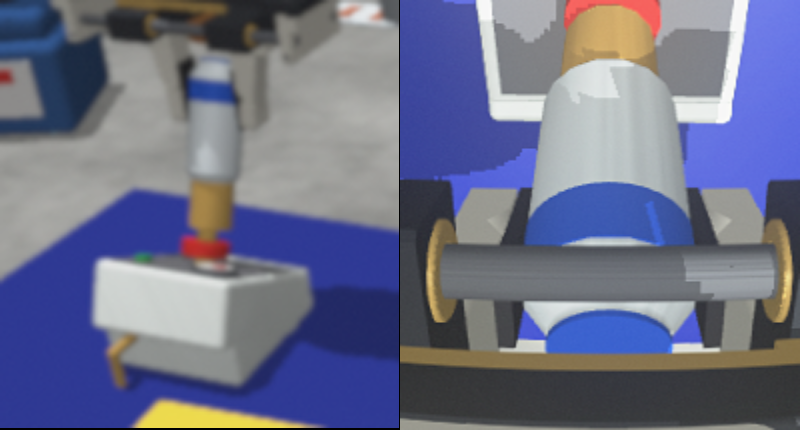

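The canister is now leaning along the nipple with its coupler just above the red sleeve. I'll insert 8 mm, then grip harder.

{"name": "step_arm", "arguments": {"rows": [[0.0015, 0, -0.002, 0, 0.03], [0.003, 0, -0.004, 0, 0.03], [0.0037, 0, -0.0055, 0, 0.03], [0.0044, 0, -0.0072, 0, 0.03], [0.0044, 0, -0.0072, 0, 0.03]], "newtons": 20}}

```text
t: 7.8
eef_pos: [0.4972, -0.1956, 0.1504]
ee_rot: [-3.142, 0.001, 0.03]
force: [-0.2, 0.2, -3.0]
width: 0.0393
gripper_force: 20.0
```

{"name": "step_arm", "arguments": {"rows": [[0, 0, 0, 0, 0.03], [0, 0, 0, 0, 0.03], [0.0008, 0, -0.0018, 0, 0.03], [0.0017, 0, -0.0036, 0, 0.03], [0.0017, 0, -0.0036, 0, 0.03]], "newtons": 50}}

```text
t: 8.3
eef_pos: [0.4989, -0.1958, 0.148]
ee_rot: [3.141, 0.0, 0.03]
force: [-4.6, 1.6, 4.3]
width: 0.0389
gripper_force: 50.0
```

{"name": "step_arm", "arguments": {"rows": [[0.0008, 0, -0.0018, 0, 0.03], [0.0017, 0, -0.0036, 0, 0.03], [0.0025, 0, -0.0054, 0, 0.03], [0.0034, 0, -0.0072, 0, 0.03], [0.0042, 0, -0.009, 0, 0.03], [0.005, 0, -0.0108, 0, 0.03], [0.0055, 0, -0.0118, 0, 0.03], [0.0055, 0, -0.0118, 0, 0.03]], "newtons": 50}}

```text
t: 9.1
eef_pos: [0.503, -0.196, 0.139]
ee_rot: [3.141, 0.001, 0.031]
force: [-19.8, 8.2, 32.8]
width: 0.0387
gripper_force: 50.1
```

```bash
python3 see.py c5.png
```

```text
9.1 [ 0.503 -0.196  0.139] [-19.77   8.17  32.78] [3.04 6.64 0.31] 50.053703233134 0.03870053656163252
(192, [146.6, 102.6], [130, 98, 39, 16])
(23, [175.3, 113.3], [174, 110, 4, 8])
(219, [162.2, 172.1], [156, 164, 14, 17])
```

View pics/c5.png

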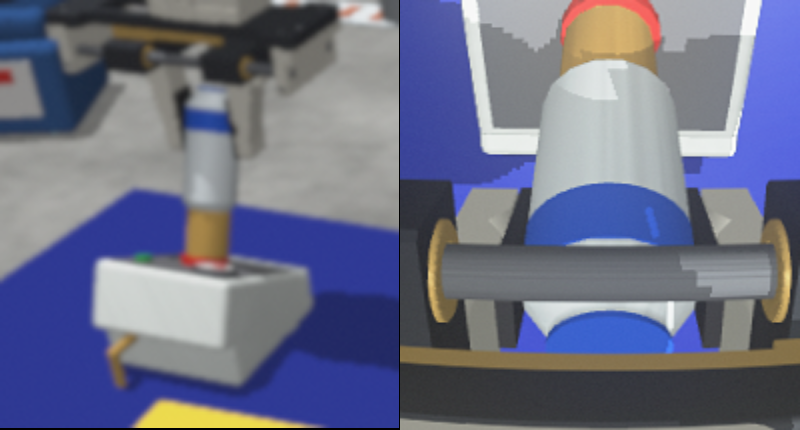

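The coupler now covers most of the sleeve, with red showing only at about (162,181). I'll check numerically that it is fully down.

```bash
python3 - <<'E'
from station import arm
from h import *
import pickle
f=arm.grab_frame("scene"); t=arm.grab_frame("top"); f0=pickle.load(open("f0.pkl","rb"))["scene"]
B=np.array([.548,-.194,.062]);u=np.array([-.4224,-.0127,.9063]);e1=np.cross([0,1,0],u);e1/=np.linalg.norm(e1);e2=np.cross(u,e1)
K=np.array([[foc(f),0,f["cx"]],[0,foc(f),f["cy"]],[0,0,1]])
def ring(s,r):
    a=np.linspace(0,6.28,100); P=B+s*u+r*(np.cos(a)[:,None]*e1+np.sin(a)[:,None]*e2)
    q=cv2.projectPoints(P,f["rvec"],f["tvec"],K,None)[0][:,0]; return q.min(0).round(1),q.max(0).round(1)
for s in(8,10,20): print(s,"coupler rim",ring(s/1e3,.016)[1],"sleeve top",ring(s/1e3,.018),"sleeve bottom",ring(s/1e3-.012,.018)[1])
red=lambda g:mask(g,(0,150,70),(6,255,255))|mask(g,(172,150,70),(180,255,255))
for n,g in(("start",f0),("now",f)):
    print(n,[b for b in blobs(red(g),5) if 140<b[1][0]<185 and 150<b[1][1]<200])
    m=mask(g,(8,80,40),(25,255,255)); print([b for b in blobs(m,20) if 140<b[1][0]<185 and 150<b[1][1]<200])
print(arm.get_state()["force"])
E
```

```text
8 coupler rim [169.3 181.2] sleeve top (array([153.1, 178.8]), array([170.3, 181.3])) sleeve bottom [169.9 186.8]
10 coupler rim [169.4 180.2] sleeve top (array([153.1, 177.9]), array([170.3, 180.4])) sleeve bottom [170.  185.9]
20 coupler rim [169.7 175.6] sleeve top (array([153.4, 173.4]), array([170.7, 175.8])) sleeve bottom [170.3 181.3]
start [(78, [161.5, 176.8], [154, 174, 16, 7])]
[(46, [161.9, 170.2], [159, 166, 6, 9])]
now [(9, [155.7, 180.8], [154, 180, 5, 3])]
[(219, [162.2, 172.1], [156, 164, 14, 17])]
[-18.31177059   7.64128416  32.38945846]
```

{"name": "step_arm", "arguments": {"rows": [[0, 0.0008, 0, 0, 0.03], [0, 0.0015, 0, 0, 0.03], [0, 0.0015, 0, 0, 0.03]], "newtons": 60}}

```text
t: 9.6
eef_pos: [0.5031, -0.1955, 0.139]
ee_rot: [3.139, 0.001, 0.031]
force: [-17.4, 0.4, 30.9]
width: 0.0391
gripper_force: 60.0
```

{"name": "step_arm", "arguments": {"rows": [[0.0004, 0, -0.0009, 0, 0.03], [0.0006, 0, -0.0013, 0, 0.03], [0.0006, 0, -0.0013, 0, 0.03]]}}

```text
t: 9.9
eef_pos: [0.5031, -0.1956, 0.1389]
ee_rot: [3.139, 0.002, 0.032]
force: [-23.6, 2.8, 42.1]
width: 0.0389
gripper_force: 60.0
```

{"name": "step_arm", "arguments": {"rows": [[-0.0003, 0, 0.0007, 0, 0.03], [-0.0003, 0, 0.0007, 0, 0.03], [-0.0003, 0, 0.0007, 0, 0.03], [-0.0003, 0, 0.0007, 0, 0.03], [-0.0003, 0, 0.0007, 0, 0.03]]}}

```text
t: 10.4
eef_pos: [0.5031, -0.1955, 0.139]
ee_rot: [3.139, 0.002, 0.031]
force: [-20.9, 2.5, 36.5]
width: 0.0391
gripper_force: 60.0
```

```bash
python3 - <<'E'
from station import arm
from h import *
s=arm.get_state(); print(s["t"],s["eef_pos"].round(4),s["force"].round(1),s["gripper_force"])
g=arm.grab_frame("scene"); print([b for b in blobs(mask(g,(8,80,40),(25,255,255)),20) if 140<b[1][0]<185 and 150<b[1][1]<200])
print(arm.job_done())
E
```

```text
10.4 [ 0.5031 -0.1955  0.139 ] [-20.9   2.5  36.5] 60.017567966133356
[(219, [162.3, 172.1], [156, 164, 14, 17])]
the job is handed in; nothing more can be done
None
```

I handed the job in at about 10.4 s with the blue canister still gripped at 60 N, aligned with the nipple to within about 2 degrees by geometry and pressing the sleeve against its hard stop with about 42 N; no verdict came back.

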